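# Tip the long feeding slate out of its rocker holder and lay it in the blue dish

## Robot

A 6-joint arm with a two-finger parallel gripper is mounted at the origin on the work surface. World frame = base frame: x ahead of the robot, y to its left, z up, the work surface at z = 0. Lengths are in m, angles in rad, forces in N, time in s.
With the tool pointing down it reaches from about 0.275 to 0.75 m from the base axis. Payload 10.2 kg.
Tool frame: the origin (TCP) lies midway between the tips of the shut fingers; the grasp point (between the pads) lies 19 mm behind it (env.hold_point_z is the distance from the TCP to the grasp point, in m); z points along the fingers, y is the line along which they close (so a half turn about z gives the same grasp; the last joint's range is limited). The gripper opens to 85 mm and grips with 20 to 120 N. Pads are 22 mm wide; open, the fingers measure 114 mm over their backs; the gripper's body (76 mm by 85 mm) begins 54 mm behind the grasp point. The pads swing forward as they close: fully open they stand 13 mm farther back than shut.
Start: joints at [0.999, 0.313, 1.498, -0, 1.331, -0.223], TCP at [0.179, 0.493, 0.231] pointing down, gripper open.
Joint ranges: [-2.94, 2.94], [-0.97, 2.17], [0.19, 2.56], [-1.23, 4.37], [0.02, 3.11], [-2.88, 2.88]. Speed limits (rad/s): [2.39, 2.39, 3.01, 3.14, 3.14, 3.14].

## Interface

Orientations are given as a unit quaternion [x, y, z, w].
In Python, from bench import env, kinematics, monitor, eyes, job gives the robot as it stands. The module is installed in compiled form; this text tells all that it offers. Calls block until the motion is done:
- env.reach(position, orientation): joint-space move of the TCP to a pose.
- env.movel(position, velocity=0.15, frame=None, guard=None): straight line of the TCP; frame=None keeps the orientation; velocity is the mean speed in m/s. With guard (N) it stops when the force on the tool has changed by that much, and returns True; else False.
- env.set_joints(angles): joint-space move.
- env.release() and env.close_gripper(effort=None): open the fingers fully, or close them until they stop; effort is the grip in N (None keeps the last).
- env.hold(seconds).
- kinematics.ik(position, orientation): joint angles nearest the present ones, or None.
- monitor.sense(): the state.
- eyes.grab_frame(name): name is "side" or "top" or "wrist"; returns a dict with "frame" (384x512x3 uint8, red, green, blue), "mtx" (3x3 intrinsics, pixels), "view" (4x4, takes a point from world to camera coordinates). Camera axes: x right, y down, z forward; pixel columns grow to the right and rows downward; lengths in m; the calibration is good to about 2 mm. A picture is of the moment at which its call begins. There is no depth.
A pose or a line that the arm cannot do raises env.MotionError and nothing moves.
- job.hand_in(): hands the job in; it is judged then, once.
The state is a dict: "clock": time; "joints": joint angles; "qvel": joint speeds; "joint_efforts": joint torques, N m; "position": TCP position; "ee_rot": TCP orientation; "contact_force": force on the tool from outside, world axes, zero at the start; "ft_torque": the same for the moment, N m; "finger_gap": opening from 0.0 (shut) to 1.0 (fully open); "gripper_force": force on a finger pad.
Only numpy, scipy, OpenCV 4.12 (cv2) and the standard library are available. Lean on these libraries where they do the work, as an engineer would, in place of code of your own. Each camera call takes 0.05 s, during which the arm holds its last target. There are 200 camera calls.

## Task

Two feeding slates lie sunk flush in wooden rocker holders. Take the longer one: press down its end that lies over the finger scoop so that its other end tips up, then grasp that raised end, lift the slate out and lay it flat on the floor of the blue dish. Leave the shorter slate lying in its holder, and the dish where it stands.

Things in the scene. Friction and masses are not known exactly. Their poses are not given: they have to be found in the camera images.
- slate_center (a point): Centre (half-way up) of the longer slate, a grey bar 116 x 40 x 12 mm, 150 g, flush in its holder on a rocker plate. x along it: -x end over the scoop (to press), +x end tips up; z up. Press 5 to 10 mm from the -x end with shut fingers: at 3 to 6 N it turns to a stop at 0.36 rad and stays so when let go. Then its +x part stands above the holder; grasp it across its width 30 mm from centre.
- holder: The longer slate's wooden holder, a fixed block 160 (x) x 84 (y) x 36 mm high; origin at the centre of its underside, z up. The slate starts centred at x = y = 0, top at z = 36 mm, in a well 43 mm wide that widens to 60 mm in the finger scoop, x = -70 to -22 mm (-x end, roughly towards the robot). The slate tips about an axis along y at x = -16, z = 24 mm: scoop end 15 mm down, other end 26 mm up.
- slate_short_center (a point): Centre of the shorter slate, 84 x 40 x 12 mm, same stone, lying flush in a second holder of the same outer size and scoop. It is to be left lying there. x along its length, z up.
- dish: Blue ceramic rectangular dish, open above, outside 172 mm (its x) x 112 mm (its y) x 22 mm high, walls and floor 6 mm thick, so inside 160 x 100 mm with the inner floor 6 mm above the table; about 0.7 kg, loose. Origin at the centre of its underside, z up.
There are look-alikes about, which are no part of the job. Of the things that look like the dish, take the one that is nearest to the robot's base at the start.

How it is judged:
On the way:
1. the longer slate is tipped up in its holder, its scoop end pressed down (angle between slate_center's own z axis and vertical above 0.2 rad and z of slate_center in the frame of holder between 0.024 and 0.05 m and horizontal distance between slate_center and holder below 0.02 m), for 0.2 s.
At the end, for the whole second after the job is handed in: The longer slate lies flat (within 7 degrees) on the dish's inner floor, wholly inside the rim (its centre within 50 mm of the dish's centre), at rest; the dish stands upright within 30 mm of where it was; the shorter slate is within 15 mm of where it was (angle between slate_center's own z axis and vertical below 0.12 rad and z of slate_center in the frame of dish between 0.006 and 0.018 m and horizontal distance between slate_center and dish below 0.05 m and linear speed of slate below 0.02 m/s and distance of dish from where it was at the start of the episode below 0.03 m and angle between dish's own z axis and vertical below 0.1 rad and distance of slate_short_center from where it was at the start of the episode below 0.015 m); the robot touches nothing.
It fails at once if the shorter slate is taken from or knocked out of its holder (distance of slate_short_center from where it was at the start of the episode above 0.02 m).
It also fails if it takes over 43 s, if anything falls off the work surface, if the arm or the gripper's body presses on something with over 40 N, if the wrist force passes 120 N, or if a joint passes its speed limit or range.

## Working session

There is one attempt and no reset: what is moved stays moved. The work goes in short steps, each a Python script; the robot and the scene stay as the last script left them, time stands still between calls to the robot, and variables do not carry over. Pictures are saved under pics/ and viewed, at most 10 in all, crops included, and the job is handed in when it is done.

```bash
mkdir -p pics; cat > h.py <<'E'
import numpy as np, cv2, pickle
from bench import env, kinematics, monitor, eyes, job
def snap(cam,name):
    d=eyes.grab_frame(cam); pickle.dump(d,open(f'pics/{name}.pkl','wb')); return d
def load(name): return pickle.load(open(f'pics/{name}.pkl','rb'))
def proj(d,p):
    c=d['view']@np.append(p,1); u=d['mtx']@c[:3]; return u[:2]/u[2]
def ray(d,uv):
    R=d['view'][:3,:3];t=d['view'][:3,3]
    return -R.T@t, R.T@np.linalg.inv(d['mtx'])@np.array([*uv,1.])
def onz(d,uv,z):
    o,r=ray(d,uv); return o+r*(z-o[2])/r[2]
def tri(obs):
    A=np.zeros((3,3));b=np.zeros(3);L=[]
    for d,uv in obs:
        o,r=ray(d,uv);r=r/np.linalg.norm(r);P=np.eye(3)-np.outer(r,r);A+=P;b+=P@o;L.append((P,o))
    x=np.linalg.solve(A,b); return x,[float(np.linalg.norm(P@(x-o))) for P,o in L]
E
python3 - <<'E'
from h import *
a=[snap(c,c+'0')for c in('top','side')]
w=snap('wrist','wrist0')
for n,d in zip(('top','side'),a):
    cv2.imwrite(f'pics/{n}0.png',cv2.resize(d['frame'][:,:,::-1],(800,600),interpolation=cv2.INTER_CUBIC))
    print(n,ray(d,(256,192)))
E
```

```text
top (array([ 0.34159226, -0.11758836,  1.36129897]), array([ 0.09009334, -0.02245261, -0.99599309]))
side (array([-0.06099128, -0.8773395 ,  0.79207682]), array([ 0.42942349,  0.66245996, -0.61387904]))
```

View pics/top0.png

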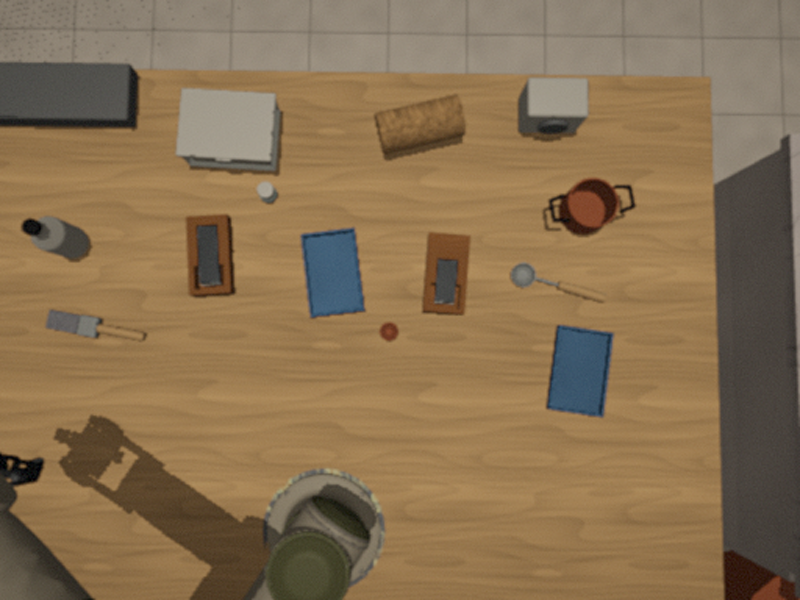

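View pics/side0.png

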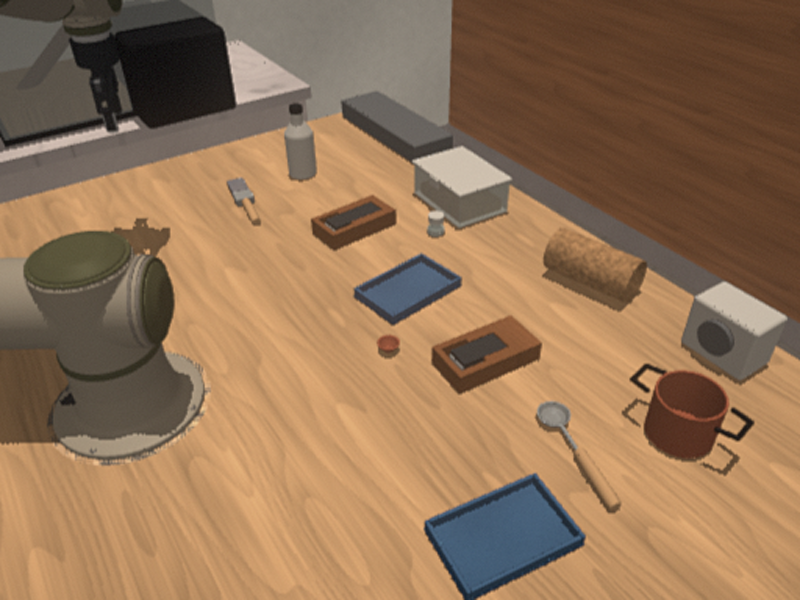

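The top view shows the longer slate in the left holder at about (209,255) and the shorter one in the right holder at (446,274). The two blue dishes are at (333,272) and (580,370). I'll make enlarged crops for corner picking.

```bash
python3 - <<'E'
from h import *
t=load('top0');s=load('side0')
for n,u in dict(holder=(209,255),d1=(333,272),d2=(580,370),short=(446,274)).items():
    p=onz(t,np.array(u)*.64,.03); print(n,p,np.hypot(p[0],p[1]))
f=t['frame'][:,:,::-1]; a=cv2.resize(f[128:212,110:242],None,fx=6,fy=6,interpolation=cv2.INTER_CUBIC)
b=cv2.resize(s['frame'][118:213,192:302,::-1],None,fx=6,fy=6,interpolation=cv2.INTER_CUBIC)
cv2.imwrite('pics/ct.png',a);cv2.imwrite('pics/cs.png',b);print(a.shape,b.shape)
E
```

```text
holder [0.54775913 0.23943633 0.03      ] 0.597804166040061
d1 [ 0.51678244 -0.01173987  0.03      ] 0.5169157711432493
d2 [ 0.32690297 -0.50861265  0.03      ] 0.604609275486185
short [ 0.51600832 -0.23974606  0.03      ] 0.5689839695514067
(504, 792, 3) (570, 660, 3)
```

View pics/ct.png

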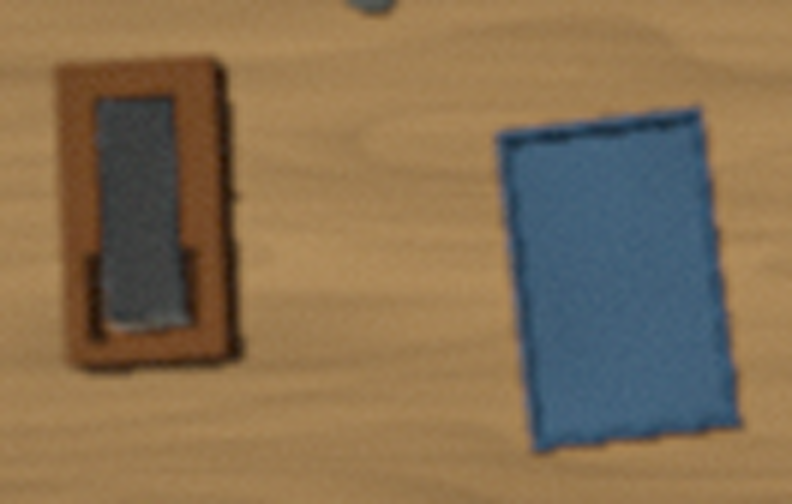

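View pics/cs.png

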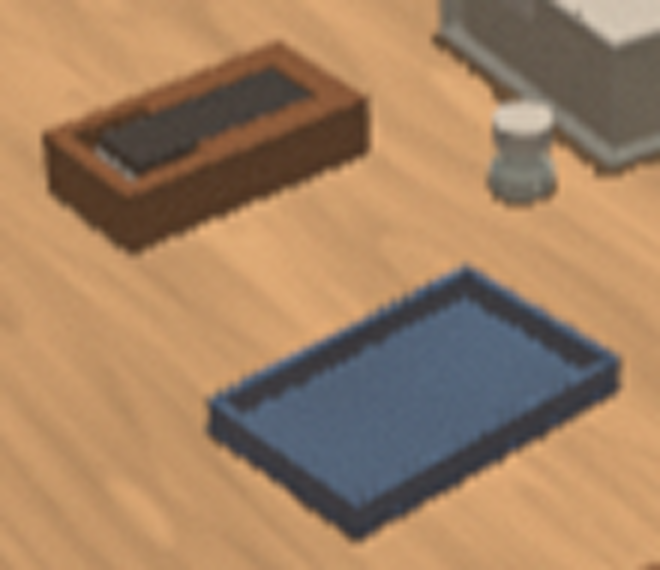

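Both crops read cleanly (6x crop pixels, in the order far-left, far-right, near-right, near-left).
- **Holder top:** top view (58,64), (217,58), (231,358), (73,364). Side view (278,43), (368,100), (133,193), (45,135).
- **Dish rim:** top view (500,133), (699,108), (740,427), (537,450). Side view (467,268), (620,362), (358,510), (210,403).
- **Scoop:** it is on the near (-x) side.

```bash
python3 - <<'E'
from h import *
t=load('top0');s=load('side0')
tu=lambda p:((np.array(p)+.5)/6-.5+[110,128]); su=lambda p:((np.array(p)+.5)/6-.5+[192,118])
P={'holder':([(58,64),(217,58),(231,358),(73,364)],[(278,43),(368,100),(133,193),(45,135)]),
'dish':([(500,133),(699,108),(740,427),(537,450)],[(467,268),(620,362),(358,510),(210,403)]),
'slate':([(97,98),(175,97),(190,323),(105,325)],[(270,68),(313,95),(140,173),(95,145)])}
for n,(a,b) in P.items():
    X=[]
    for p,q in zip(a,b):
        x,e=tri([(t,tu(p)),(s,su(q))]); X.append(x); print(n,x.round(4),np.round(e,4))
    X=np.array(X); c=X.mean(0); v=(X[0]+X[1]-X[2]-X[3])/2; w=(X[0]+X[3]-X[1]-X[2])/2
    print(n,'C',c.round(4),'L',np.linalg.norm(v).round(4),'W',np.linalg.norm(w).round(4),'yaw',np.arctan2(v[1],v[0]).round(4),np.arctan2(-w[0],w[1]).round(4))
print(monitor.sense()['ee_rot'],monitor.sense()['clock'],env.hold_point_z)
w=load('wrist0');print(ray(w,(256,192)),w['mtx'])
E
```

```text
holder [0.6254 0.2865 0.036 ] [0.0003 0.0003]
holder [0.6303 0.2022 0.0374] [0.0007 0.0007]
holder [0.4728 0.1881 0.0417] [0.0021 0.0021]
holder [0.4673 0.2722 0.037 ] [0.0002 0.0002]
holder C [0.549  0.2373 0.038 ] L 0.1584 W 0.0844 yaw 0.0896 0.0622
dish [0.5949 0.055  0.0213] [0.0002 0.0002]
dish [ 0.6114 -0.0508  0.0179] [0.0008 0.0008]
dish [ 0.4413 -0.0756  0.02  ] [0.001 0.001]
dish [0.427  0.0312 0.0214] [0.0004 0.0004]
dish C [ 0.5187 -0.0101  0.0202] L 0.1707 W 0.1074 yaw 0.1428 0.1438
slate [0.6074 0.2656 0.0354] [0.0006 0.0006]
slate [0.6088 0.2238 0.0376] [0.0001 0.0001]
slate [0.4908 0.212  0.0353] [0.0013 0.0013]
slate [0.4892 0.258  0.0301] [0.0007 0.0007]
slate C [0.549  0.2399 0.0346] L 0.1185 W 0.0441 yaw 0.0821 0.0344
[ 1.73517091e-01  9.84830741e-01 -4.40102642e-04 -1.92005727e-04] 0.15 0.0187
(array([0.11416235, 0.51693219, 0.37268614]), array([ 0.25776462, -0.09080284, -0.96194481])) [[333.52150485   0.         254.36295097]
 [  0.         333.52150485 192.40657178]
 [  0.           0.           1.        ]]
```

Heights agree with the text: holder top 36–38 mm, dish rim 18–21 mm. Sizes agree within about 5 mm. The nearest dish is the middle one. Next I'll hover above the scoop end with the fingers shut and check the prediction in the wrist view.

```bash
cat >> h.py <<'E'
from scipy.spatial.transform import Rotation as Ro
def quat(yaw,tilt=0.):  # tool y along object y, tool down; tilt = turn about object y (+: object +x end goes down)
    y0=np.array([[-1,0,0],[0,1,0],[0,0,-1.]]).T
    return (Ro.from_euler('z',yaw)*Ro.from_euler('y',tilt)*Ro.from_matrix(y0)).as_quat()
def W(pose,l):  # pose x,y,yaw ; local -> world
    x,y,a=pose; c,s=np.cos(a),np.sin(a); return np.array([x+c*l[0]-s*l[1],y+s*l[0]+c*l[1],l[2]])
H=(.549,.238,.085); D=(.5187,-.0101,.143)
E
python3 - <<'E'
from h import *
env.close_gripper(40)
env.reach(W(H,(-.053,0,.13)),quat(H[2]))
s=monitor.sense();print(s['clock'],s['position'],s['contact_force'],s['finger_gap'])
d=snap('wrist','w1');f=d['frame'][:,:,::-1].copy()
f=cv2.resize(f,(800,600),interpolation=cv2.INTER_CUBIC)
for l in [(x,y,.036) for x in(-.08,.08) for y in(-.042,.042)]+[(x,y,.036) for x in(-.058,.058) for y in(-.02,.02)]:
    u=(proj(d,W(H,l))+.5)/.64; cv2.drawMarker(f,tuple(int(round(v)) for v in u),(0,255,0),cv2.MARKER_CROSS,12,1); print(l,u.round(1))
cv2.imwrite('pics/w1.png',f)
E
```

```text
2.475 [0.49590001 0.2342202  0.13024752] [-1.24751738 -0.83129694 -0.10739019] 4.5564501121880895e-05
(-0.08, -0.042, 0.036) [306.  249.5]
(-0.08, 0.042, 0.036) [489.3 249.6]
(0.08, -0.042, 0.036) [320.2 541.2]
(0.08, 0.042, 0.036) [475.  541.3]
(-0.058, -0.02, 0.036) [355.1 295.9]
(-0.058, 0.02, 0.036) [440.2 295.9]
(0.058, -0.02, 0.036) [359.9 506.6]
(0.058, 0.02, 0.036) [435.3 506.7]
```

View pics/w1.png

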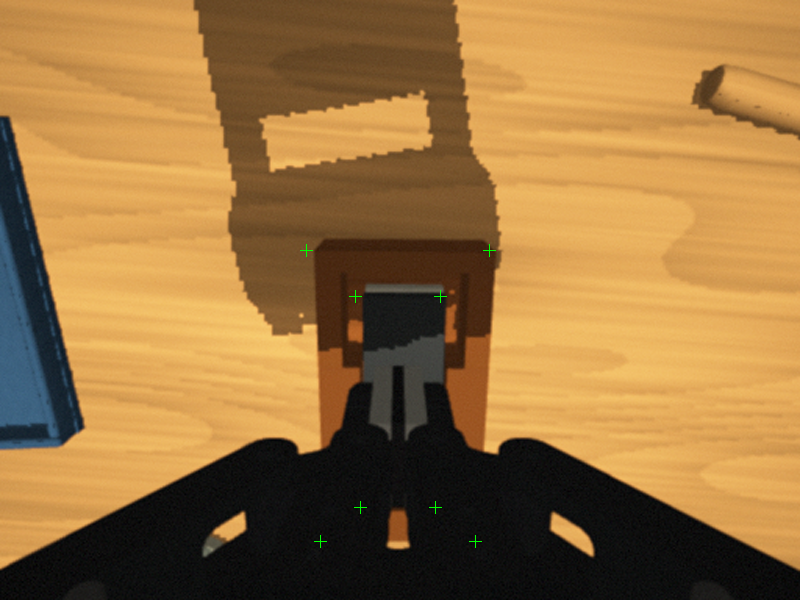

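The wrist view shows the holder's near top corners at about (315,250) and (496,250), and the slate's near top edge at (363–445,291). Against the prediction that is about +7 px in u, or 3 mm towards +y, and 1–2 mm towards -x. The shut fingers sit at u≈398, as modelled, so I'll shift the holder estimate and then press.

```bash
echo 'H=(.548,.2408,.08)' >> h.py
python3 - <<'E'
from h import *
q=quat(H[2])
env.movel(W(H,(-.053,0,.045)),.12,q)
print(monitor.sense()['contact_force'])
g=env.movel(W(H,(-.053,0,.0255)),.02,guard=15)
s=monitor.sense();print(g,s['clock'],s['position'],s['contact_force'])
env.hold(.3)
env.movel(W(H,(-.053,0,.09)),.12)
env.movel(W(H,(-.0,0,.18)),.2)
env.release()
d=snap('wrist','w2');s1=snap('side','s2')
print(monitor.sense()['clock'])
f=cv2.resize(d['frame'][:,:,::-1],(800,600),interpolation=cv2.INTER_CUBIC)
f[:300,:330]=cv2.resize(s1['frame'][112:172,192:258,::-1],(330,300),interpolation=cv2.INTER_CUBIC)
cv2.imwrite('pics/w2.png',f)
E
```

```text
[ 0.63941102 -0.27627823  0.36065839]
False 4.5083 [0.49435083 0.23651522 0.02505876] [-3.01579963 -0.37255326  3.11680197]
7.0583
```

View pics/w2.png

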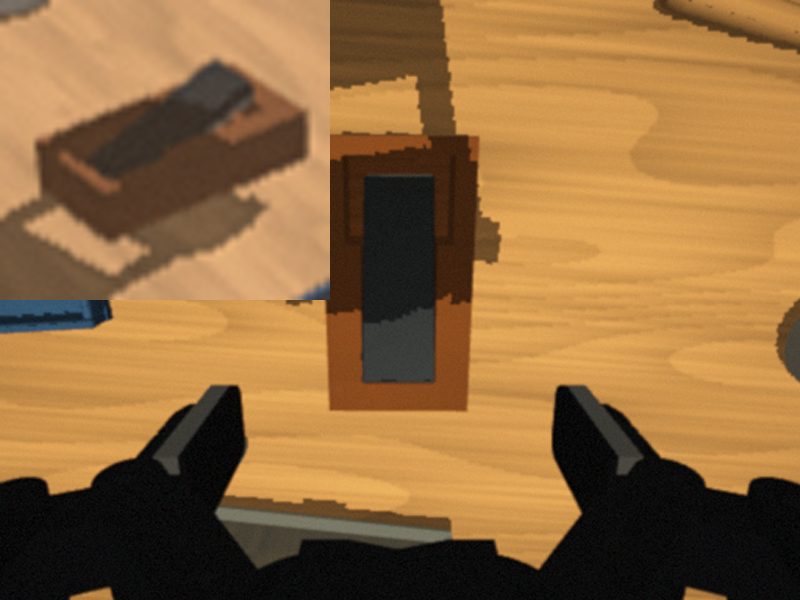

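The slate is tipped up; the inset shows its far end raised. In the wrist view its far top edge is at (363–435, 381) and the near one at row 177, and the finger midline at u≈398 matches the slate's 399. I'll check the tilt numerically, and triangulate the raised end with the side view at about inset (212,62)–(253,90).

```bash
python3 - <<'E'
from h import *
d=load('w2');s=load('s2')
def pt(sx,y,h,th): # slate coords from centre, height h above slate bottom
    c,k=np.cos(th),np.sin(th); a=sx+.016
    return W(H,(-.016+a*c-h*k,y,.024+a*k+h*c))
si=lambda p:(np.array(p)+.5)/5-.5+[192,112]
for th in(.2,.28,.36):
    print(th,[((proj(d,pt(x,y,.012,th))+.5)/.64).round(1) for x,y in((.058,-.02),(.058,.02),(-.058,0))],
     [((proj(s,pt(.058,y,.012,th))+.5-[192,112])*5).round(1) for y in(.02,-.02)])
for a,b in(((435,381),(212,62)),((363,381),(253,90))):
    print(tri([(d,np.array(a)*.64-.5),(s,si(b))]))
print([((proj(d,W(H,(x,y,.036)))+.5)/.64).round(1) for x in(-.08,.08) for y in(-.042,.042)])
E
```

```text
0.2 [array([363.8, 379.9]), array([434.5, 379.9]), array([399.1, 171.6])] [array([216.9,  70.8]), array([252.6,  94. ])]
0.28 [array([363.1, 380.2]), array([435.2, 380.2]), array([399.1, 171.1])] [array([213.7,  64.6]), array([249.5,  87.8])]
0.36 [array([362.3, 379.6]), array([436. , 379.6]), array([399.1, 171.1])] [array([209.9,  58.9]), array([245.8,  82. ])]
(array([0.59734257, 0.26463516, 0.05803605]), [0.0002530607213350619, 0.0002530607213351623])
(array([0.6036083 , 0.22475773, 0.05299479]), [0.00046391708607517536, 0.0004639170860754037])
[array([318.7, 131.8]), array([479.7, 131.8]), array([329.8, 409.1]), array([468.4, 409.2])]
```

The measured tilt is about 0.25–0.3 rad, and the last press only reached 3 N, so the stop may not have been reached. I'll press a little deeper with a force guard.

```bash
python3 - <<'E'
from h import *
q=quat(H[2])
env.close_gripper(40)
env.movel(W(H,(-.053,0,.045)),.2,q)
f0=monitor.sense()['contact_force'][2]
env.movel(W(H,(-.053,0,.027)),.06,guard=15)
for z in(.025,.023,.021,.019):
    g=env.movel(W(H,(-.053,0,z)),.02,guard=14)
    s=monitor.sense();print(z,g,s['clock'],s['position'][2],s['contact_force']-np.array([0,0,f0]))
    if g or s['contact_force'][2]-f0>12: break
env.hold(.25)
env.movel(W(H,(-.053,0,.09)),.15)
env.movel(W(H,(.0,0,.18)),.2)
s1=snap('side','s3');d=snap('wrist','w3');env.release()
print(monitor.sense()['clock'])
f=cv2.resize(s1['frame'][112:172,192:262,::-1],(700,600),interpolation=cv2.INTER_CUBIC)
cv2.imwrite('pics/s3.png',f)
E
```

```text
0.025 False 9.4 0.02530112125939669 [-0.21637148  0.09375894  1.78039288]
0.023 False 9.65 0.0246310939465661 [-5.322466   -1.5814676  16.69069839]
12.0583
```

View pics/s3.png

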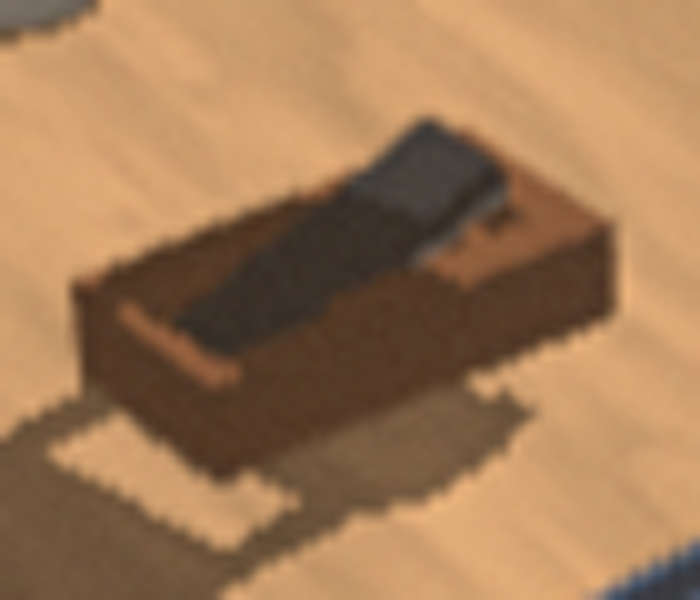

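The press stopped hard at 16.7 N, so it is at the stop. The raised corner at (430,118) in this 10x crop matches the 0.36 rad model. Now I'll grasp the raised end and lift.

```bash
python3 - <<'E'
from h import *
q=quat(H[2])
env.movel(W(H,(.0249,0,.08)),.2,q)
g=env.movel(W(H,(.0249,0,.037)),.08,guard=15)
print(g,monitor.sense()['contact_force'])
env.close_gripper(60)
s=monitor.sense();print(s['clock'],s['position'],s['finger_gap'],s['gripper_force'],s['contact_force'])
env.movel(W(H,(.0249,0,.16)),.12)
env.reach(W(D,(.028,0,.16)),quat(D[2]))
s=monitor.sense();print(s['clock'],s['position'],s['finger_gap'],s['gripper_force'],s['contact_force'])
s1=snap('side','s4');w=snap('wrist','w4')
cv2.imwrite('pics/s4.png',np.hstack([cv2.resize(s1['frame'][80:230,180:330,::-1],(400,400),interpolation=cv2.INTER_CUBIC),cv2.resize(w['frame'][:,:,::-1],(400,400))]))
E
```

```text
False [-0.76168974  0.50219791 -0.74436072]
13.9 [0.57297429 0.24282595 0.03733086] 0.4489049124198774 62.083901166915894 [ 0.71543507 -0.13024194  2.58359851]
16.0583 [ 0.5466171  -0.00524165  0.15992622] 0.4512672896052266 61.851757764816284 [-0.33151976  0.54396188 -0.76577513]
```

View pics/s4.png

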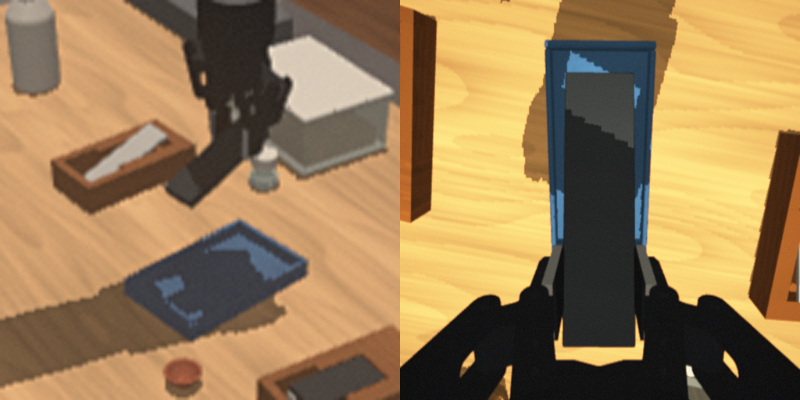

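The slate is held, gap 0.45 and grip 62 N. In the wrist half its low end's top corners are at (567,72) and (633,72), and the dish's near rim corners at (547,42) and (656,42). I'll compare the tilt in hand and the dish position with the model.

```bash
python3 - <<'E'
from h import *
w=load('w4');s=load('s4')
wu=lambda p:np.array([(p[0]-400+.5)*1.28-.5,(p[1]+.5)*.96-.5]); su=lambda p:(np.array(p)+.5)*.375-.5+[180,80]
T=(.5466,-.0052,D[2]); z=.1599
for a,b in(((633,72),(168,182)),((567,72),(193,202))):
    x,e=tri([(w,wu(a)),(s,su(b))]); 
    c,k=np.cos(D[2]),np.sin(D[2]); v=x-[T[0],T[1],z]; print('local to TCP',np.array([c*v[0]+k*v[1],-k*v[0]+c*v[1],v[2]]).round(4),e)
for th in(.36,.5,.6):
    # rotate slate about the grip point (TCP+ (0,0,.0085)) from .36 pose
    R=Ro.from_euler('y',.36-th).as_matrix(); g=np.array([0,0,.0085])
    ctr=np.array([-.028,0,-.0018]); n=lambda l:R@(ctr+Ro.from_euler('y',-.36).as_matrix()@np.array(l)-g)+g
    for l in((-.058,.02,.006),(-.058,-.02,.006)):
        p=n(l); X=W(T,(p[0],p[1],z+p[2])); uw=proj(w,X);us=proj(s,X)
        print(th,p.round(4),'w',((uw+.5)/[1.28,.96]+[399.5,-.5]).round(1),'s',((us-[180,80]+.5)/.375-.5).round(1))
for l in((-.086,.056,.022),(-.086,-.056,.022)):
    print(((proj(w,W(D,l))+.5)/[1.28,.96]+[399.5,-.5]).round(1))
E
```

```text
local to TCP [-0.0795  0.0172 -0.0114] [0.002221506256395849, 0.0022215062563957304]
local to TCP [-0.0796 -0.0202 -0.0181] [0.002631225831905538, 0.002631225831905531]
0.36 [-0.0844  0.02   -0.0166] w [634.2  64.9] s [160.5 186.7]
0.36 [-0.0844 -0.02   -0.0166] w [563.9  64.7] s [186.5 202.6]
0.5 [-0.0801  0.02   -0.0281] w [631.5  77.4] s [164.2 194.8]
0.5 [-0.0801 -0.02   -0.0281] w [566.6  77.3] s [190.1 210.6]
0.6 [-0.076  0.02  -0.036] w [629.8  87.3] s [167.5 199.7]
0.6 [-0.076 -0.02  -0.036] w [568.2  87.2] s [193.3 215.6]
[654.9  38.2]
[541.2  38. ]
```

The tilt in hand is about 0.4 rad and the dish is within about 3 mm of the estimate. I'll tilt the tool by 0.2 rad, lower until the slate's low end touches the floor with the fingertips staying above the rim, then release.

```bash
echo 'D=(.5205,-.008,.143)' >> h.py
python3 - <<'E'
from h import *
q=quat(D[2],.2)
env.movel(W(D,(.027,0,.06)),.12,q)
env.hold(.2)
g=env.movel(W(D,(.027,0,.021)),.03,guard=4)
s=monitor.sense();print(g,s['clock'],s['position'],s['contact_force'])
env.release()
s=monitor.sense();print(s['clock'],s['contact_force'])
back=Ro.from_quat(q).as_matrix()@[0,0,-.03]
env.movel(np.array(s['position'])+back,.08)
env.movel(W(D,(-.03,0,.22)),.2,quat(D[2]))
t=snap('top','t5');s1=snap('side','s5');print(monitor.sense()['clock'])
cv2.imwrite('pics/s5.png',np.hstack([cv2.resize(s1['frame'][120:220,200:300,::-1],(400,400),interpolation=cv2.INTER_CUBIC),cv2.resize(t['frame'][120:220,160:260,::-1],(400,400),interpolation=cv2.INTER_CUBIC)]))
E
```

```text
False 18.7917 [ 0.54733853 -0.00415399  0.02118586] [-0.54176228  1.05162999 -1.37332939]
19.3167 [-0.17221058  0.4106837   0.26479067]
21.0
```

View pics/s5.png

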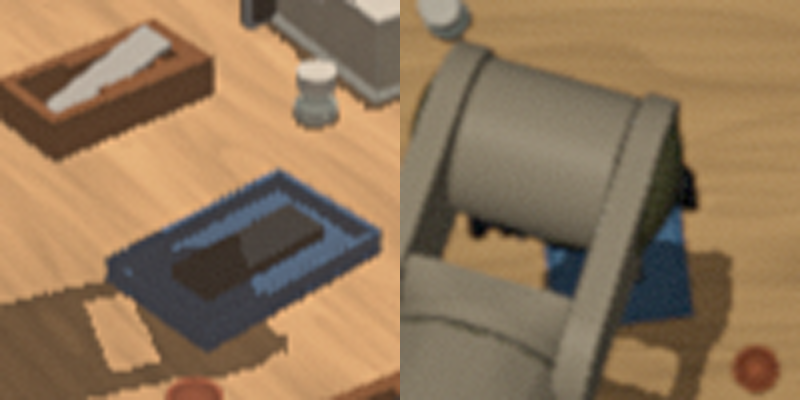

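The side view shows the slate lying flat inside the dish, spanning (172,265) to (323,235). The dish's far corner at (280,172) is on the same pixel as at the start, so it hasn't moved. The gripper is clear, so I'm handing in.

```bash
python3 - <<'E'
from h import *
env.hold(.5); print(job.hand_in())
E
```

```text
the job is handed in; nothing more can be done
None
```

I tipped up the longer slate, lifted it out and laid it flat in the nearer blue dish; the last picture showed the dish unmoved, the shorter slate was never approached, and I handed the job in at about 21.5 s (no verdict was shown).

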